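Fetch the yellow bowl from behind the tea things

ROBOT

A 6-joint arm with a two-finger parallel gripper is mounted at the origin on the work surface. World frame = base frame: x ahead of the robot, y to its left, z up, the work surface at z = 0. Lengths are in m, angles in degrees, forces in N, time in s.
With the tool pointing down it reaches from about 0.3 to 0.775 m from the base axis. Payload 14.6 kg.
Tool frame: the origin (TCP) lies at the very end of the fingers, on their centre line; the grasp point (between the pads) lies 19 mm behind it (arm.grasp_offset is the distance from the TCP to the grasp point, in m); z points along the fingers, y is the line along which they close (so a half turn about z gives the same grasp; the last joint's range is limited). The gripper opens to 85 mm and grips with 20 to 120 N. Pads are 22 mm wide; open, the fingers measure 114 mm over their backs; the gripper's body (76 mm by 85 mm) begins 54 mm behind the grasp point. The pads swing forward as they close: fully open they stand 13 mm farther back than shut.
Start: joints at [-80.248, 17.183, 87.147, -0, 75.671, -3.816], TCP at [0.129, -0.535, 0.231] pointing down, gripper open.
Joint ranges: [-173.82, 173.82], [-45.26, 126.66], [13.44, 144.39], [-59.66, 239.66], [0, 175.72], [-146.38, 146.38]. Speed limits (degrees/s): [127.2, 127.2, 147.25, 180, 180, 180].

INTERFACE

Orientations are given as [roll, pitch, yaw] about the fixed x, y, z axes, in that order (R = Rz(yaw) Ry(pitch) Rx(roll)).
In Python, from bench import arm gives the robot as it stands.
- The arm moves only by the shell command python3 -m creep 'ROWS' [FORCE]. ROWS is JSON, a list of rows, each a list of 7 numbers: the opening, from -1 (shut) to 1 (fully open), then the shift along the world's x, y, z in m, then the turn, a rotation vector about the world's x, y, z in degrees. In form: [[jaw, dx, dy, dz, ax, ay, az], ...]. A call has 1 to 8 rows; each row shifts and turns the commanded pose from where the row before left it; what a row does not reach is not made up. A row lasts 1/8 s, in which the tool goes at most 62.5 mm and 10.7 degrees, less where a joint would pass 70% of its speed; a pose out of reach is approached as far as the arm can. A call with a gripper value outside its range is refused whole. The fingers move at their own pace and stop on an object; FORCE is the grip in N (left out, the last holds). Time passes only in rows, so rows that do not move let the fingers close. It gives the time, the measured TCP pose, the force, the opening and the grip force at its end, in the units of the state.
- arm.read_state(): the state, without advancing time (a new reading comes with each control period).
- arm.camera(name): name is "scene" or "side" or "wrist"; returns a dict with "color" (384x512x3 uint8, blue, green, red), "z_map" (384x512 float32, m along the optical axis (not along the pixel's ray), 0 where there is no reading), "K" (3x3 intrinsics, pixels), "R" (3x3) and "t" (3): a world point X has camera coordinates R X + t. Camera axes: x right, y down, z forward; pixel columns grow to the right and rows downward; lengths in m; the calibration is good to about 2 mm. A picture is of the moment at which its call begins.
- arm.job_done(): hands the job in; it is judged then, once.
Trained networks look in the newest picture that a camera, given by its name, has taken for a name from the list of things; names that differ only in an ending like _2 or _b are one class to them, and where a whole thing is asked for, a point or a joint stands for the part that bears it (a point fixed in the world has none). Each returns a list of dicts, best first, with "confidence" (0 to 1); they miss things now and then, are a little off and sometimes report something else, mostly with a low value. They report only what shows in the picture. A call takes as long as a camera call. They do not tell look-alikes from the thing itself.
- arm.boxes_of(camera, target): "bbox" ([left, top, right, bottom] in pixels, round what is visible of it).
- arm.place_of(camera, target): "location" ([column, row] in pixels: a listed point, or the origin of a listed thing).
The state is a dict: "time_s": time; "joint_positions": joint angles; "qd": joint speeds; "effort": joint torques, N m; "tcp_pos": TCP position; "eef_rot": TCP orientation; "contact_force": force on the tool from outside, world axes, zero at the start; "torque": the same for the moment, N m; "opening": opening from 0.0 (shut) to 1.0 (fully open); "grip_force": force on a finger pad.
Only numpy, scipy, OpenCV 4.12 (cv2) and the standard library are available. Lean on these libraries where they do the work, as an engineer would, in place of code of your own. Each camera call takes 0.05 s, during which the arm holds its last target. There are 200 camera calls.

TASK

The small yellow bowl on the top tray is hemmed in by the steel caddy, the red canister and the bamboo whisk on its rest: first set all three upright on the cork mat, and while they stand there fetch the bowl and set it upright in the middle of the round blue coaster. Then put the caddy, the canister and the whisk back upright, each on the very spot where it stood before. Set things down gently rather than dropping them, and leave the wooden scoop, the little blue cup and the green glass jar on the tray where they are.

Things in the scene. Friction and masses are not known exactly. Their poses are not given: they have to be found in the camera images.
- trays: Fixed stack of three white melamine trays on a low dark cherry shelf board. Tray 240 (x) by 340 (y) mm, board 270 by 370 mm. Origin: centre of the underside, on the table; x along the short side away from the robot, y along the long side, z up. The flat floor of the top tray is 74 mm above the origin, and its 4 mm thick rim is 88 mm above it.
- mat: Fixed flat cork mat on the table, 220 (x) by 180 (y) mm and 5 mm thick: the side area. Origin: centre of the underside, on the table; its top is 5 mm higher. To the left or the right of the trays.
- coaster: Fixed round blue coaster on the table, 100 mm across, flat top 8 mm above its origin, which is the centre of its underside, on the table. On the other side of the trays from the mat.
- bowl: Loose, round; origin at the centre of its underside, z axis up through its top. Small shallow open yellow bowl, 64 mm across, 34 mm tall, wall 4 mm; outside upright from 11 mm to the rim, narrowing below to a 44 mm foot. About 140 g. On the top tray. Tall things stand on its +y, -y and -x sides (trays' axes; which is where varies), centres about 70 mm away, gaps about 10 mm.
- steel_caddy: Loose, round; origin at the centre of its underside, z axis up through its top. Plain steel caddy, a cylinder 56 mm across and 105 mm tall with a dark line below the lid; the lid is fixed on. About 200 g. Beside the bowl on the top tray.
- red_canister: Loose, round; origin at the centre of its underside, z axis up through its top. Red lacquered canister with a brass band, a cylinder 52 mm across up to 115 mm and 120 mm tall in all; the lid is fixed on. About 160 g. Beside the bowl on the top tray.
- whisk: Loose, round; origin at the centre of its underside, z axis up through its top. Bamboo whisk standing on a pale green ceramic rest, tines down, fixed together as one piece 118 mm tall. Rest and tines are up to 58 mm across; the plain bamboo handle is 26 mm across, from 72 mm up to the top at 118 mm. About 150 g. Beside the bowl on the top tray.
- scoop: Loose wooden scoop, 111 mm long, 28 mm wide and 10 mm tall at its round end (+x), lying along the back (+x) edge of the top tray. Origin at its underside, 7 mm from the middle of its length towards the round end. A bystander.
- blue_cup: Loose, round; origin at the centre of its underside, z axis up through its top. Little blue cup, 44 mm across, 40 mm tall, in a front corner of the top tray. A bystander.
- glass_jar: Loose, round; origin at the centre of its underside, z axis up through its top. Small green glass jar with a black cap, 42 mm across, 50 mm tall, in the other front corner of the top tray. A bystander.
Mind the look-alikes: they are no part of the job. There is more than one size of the red_canister; the job needs the largest.

How it is judged:
By the outcome, as a careful person would: the job done as asked, in the order asked, and still so for the second after the job is handed in, with the robot touching nothing.
It also fails if it takes over 144 s, if anything falls off the work surface, if the arm or the gripper's body presses on something with over 40 N, if the wrist force passes 120 N, or if a joint passes its speed limit or range.

## Working session

There is one attempt and no reset: what is moved stays moved. The work goes in short steps, Python scripts to look and compute and a shell command to move; the robot and the scene stay as the last step left them, time stands still between calls to the robot, and variables do not carry over. Pictures are saved under pics/ and viewed, at most 14 in all, crops included, and the job is handed in when it is done.

```bash
mkdir -p pics; ls
cat > h.py <<'E'
import numpy as np, cv2
from bench import arm
def world(c,u,v,z=None):
    K,R,t=c["K"],c["R"],c["t"]
    d=z if z is not None else c["z_map"][int(round(v)),int(round(u))]
    p=np.linalg.inv(K)@np.array([u,v,1.0])*d
    return R.T@(p-t)
def onplane(c,u,v,h):
    K,R,t=c["K"],c["R"],c["t"]
    o=-R.T@t; r=R.T@np.linalg.inv(K)@np.array([u,v,1.0])
    return o+r*(h-o[2])/r[2]
def cloud(c):
    K,R,t=c["K"],c["R"],c["t"]; z=c["z_map"]; h,w=z.shape
    u,v=np.meshgrid(np.arange(w),np.arange(h))
    p=np.stack([(u-K[0,2])/K[0,0]*z,(v-K[1,2])/K[1,1]*z,z],-1)
    P=(p-t)@R; P[z<=0]=np.nan
    return P
E
python3 - <<'E'
from h import *
ims=[]
for n in ["scene","side"]:
    c=arm.camera(n); cv2.imwrite(f"pics/{n}0.png",c["color"]); np.savez(f"{n}0.npz",**c)
    print(n,"cam at",-c["R"].T@c["t"])
    for o in "trays mat coaster bowl steel_caddy red_canister whisk scoop blue_cup glass_jar".split():
        for d in arm.place_of(n,o)[:4]:
            b=d["location"]; 
            h={'trays':0,'mat':0,'coaster':0}.get(o,.074)
            print(o,round(d["confidence"],2),np.round(b),np.round(onplane(c,*b,h),3))
s=arm.read_state(); print(s)
E
```

```text
pics
scene cam at [ 0.98836996 -0.2371816   0.7433124 ]
trays 0.89 [262. 219.] [ 0.573 -0.013  0.   ]
mat 0.62 [364. 149.] [ 0.508  0.351 -0.   ]
coaster 0.72 [119. 242.] [ 0.463 -0.339  0.   ]
bowl 0.96 [262. 205.] [ 0.581 -0.019  0.074]
steel_caddy 0.64 [236. 218.] [ 0.582 -0.085  0.074]
red_canister 0.85 [223. 159.] [ 0.411 -0.037  0.074]
red_canister 0.7 [262. 220.] [ 0.615 -0.036  0.074]
red_canister 0.66 [247. 184.] [ 0.512 -0.02   0.074]
red_canister 0.57 [262. 149.] [0.426 0.066 0.074]
whisk 0.57 [286. 196.] [0.585 0.042 0.074]
scoop 0.75 [268. 243.] [ 0.672 -0.055  0.074]
scoop 0.25 [365. 149.] [0.557 0.295 0.074]
scoop 0.15 [234. 214.] [ 0.572 -0.084  0.074]
blue_cup 0.63 [302. 164.] [0.519 0.128 0.074]
blue_cup 0.62 [260. 206.] [ 0.58  -0.022  0.074]
glass_jar 0.69 [198. 195.] [ 0.483 -0.133  0.074]
side cam at [0.03821677 0.69800393 0.74837664]
trays 0.77 [247. 205.] [ 0.568 -0.006  0.   ]
mat 0.64 [173. 302.] [0.51  0.358 0.   ]
coaster 0.57 [338. 164.] [ 0.446 -0.344  0.   ]
bowl 0.87 [248. 178.] [ 0.587 -0.035  0.074]
bowl 0.61 [294. 172.] [ 0.492 -0.13   0.074]
steel_
[... 416 characters left out ...]
6 -0.024  0.074]
{'time_s': 1.1, 'joint_positions': array([-8.02498345e+01,  1.71817237e+01,  8.71463660e+01,  2.00454411e-03,
        7.56685678e+01, -3.81494261e+00]), 'qd': array([-0.00088119, -0.03856279, -0.09800698,  0.09756595, -0.03560892,
       -0.0006655 ]), 'effort': array([-1.73406035e-03, -5.43361115e+01, -3.61979806e+01, -1.98133457e-04,
        5.90814270e-04,  1.89363021e-05]), 'tcp_pos': array([ 0.1290172 , -0.53465642,  0.23129665]), 'eef_rot': array([ 1.79996536e+02, -1.71550147e-03,  1.35646120e+01]), 'contact_force': array([-0.25097535,  0.7579926 , -0.33672373]), 'torque': array([-0.00704869,  0.01398752,  0.01674269]), 'grip_force': 0.0, 'opening': 0.9941317435036303}
```

View pics/scene0.png

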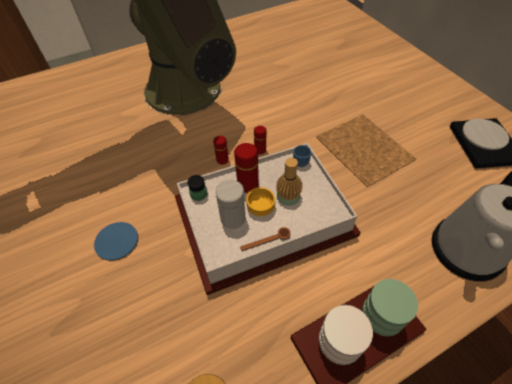

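View pics/side0.png

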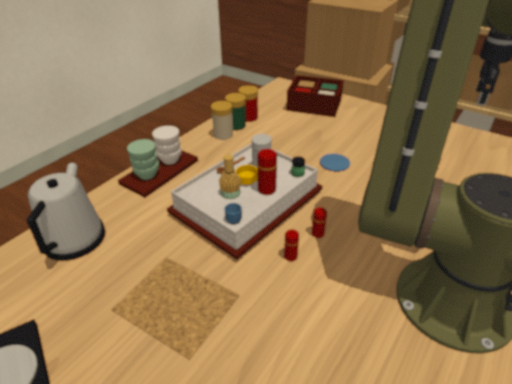

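The canister candidates in the scene image are the tall one on the tray at (247,168) and two short ones on the table at (221,150) and (260,138). The tray one fits, as it is the largest and stands beside the bowl. I'll confirm that with one crop and fit the poses from depth.

```bash
cat >> h.py <<'E'
from scipy.optimize import least_squares
def fitc(Ps,xy,r,z0,z1,fixr=True,rad=None):
    """circle of radius r (side surface points between z0,z1), near xy"""
    P=np.concatenate([p.reshape(-1,3) for p in Ps]); 
    m=(P[:,2]>z0)&(P[:,2]<z1)&(np.hypot(P[:,0]-xy[0],P[:,1]-xy[1])<(rad or r+.012))
    Q=P[m][:,:2]
    if len(Q)<8: return None,len(Q),0
    f=lambda a:np.hypot(Q[:,0]-a[0],Q[:,1]-a[1])-r
    s=least_squares(f,xy,loss="soft_l1",f_scale=.002)
    return s.x,len(Q),np.median(np.abs(f(s.x)))
E
python3 - <<'E'
from h import *
C=[dict(np.load(f"{n}0.npz")) for n in ("scene","side")]
Ps=[cloud(c) for c in C]
G={"caddy":((.583,-.09),.028,.095,.172),"can":((.506,-.017),.026,.095,.182),"handle":((.583,.052),.013,.15,.186),"bowl":((.583,-.025),.032,.088,.106),"cup":((.515,.126),.022,.085,.11),"jar":((.483,-.133),.021,.085,.12)}
for k,(xy,r,a,b) in G.items():
    print(k,[(np.round(x,4) if x is not None else None,n,round(e,4)) for x,n,e in (fitc(q,xy,r,a,b) for q in ([Ps[0]],[Ps[1]],Ps))])
    for P in Ps:
        Q=P.reshape(-1,3); d=np.hypot(Q[:,0]-xy[0],Q[:,1]-xy[1])<r; print("   top z",np.round(np.nanpercentile(Q[d][:,2],[2,97]),3))
# outlines by colour
c=C[0]
hsv=cv2.cvtColor(c["color"],cv2.COLOR_BGR2HSV)
for c,P in zip(C,Ps):
    hsv=cv2.cvtColor(c["color"],cv2.COLOR_BGR2HSV)
    m=((hsv[...,0]>95)&(hsv[...,0]<120)&(hsv[...,1]>120)&(P[...,2]<.03)&(P[...,1]<-.25))
    if m.sum(): 
        pts=P[m]; print("coaster",m.sum(),np.nanmedian(pts,0),(np.nanmin(pts,0)+np.nanmax(pts,0))/2, np.nanmax(pts,0)-np.nanmin(pts,0))
    # tray top surface (floor+rim): min-area rect
    m=(P[...,2]>.066)&(P[...,2]<.092)&(abs(P[...,0]-.57)<.18)&(abs(P[...,1])<.22)
    print("tray",cv2.minAreaRect(P[m][:,:2].astype(np.float32)*1000))
    m=(P[...,2]>.082)&(P[...,2]<.092)&(abs(P[...,0]-.57)<.18)&(abs(P[...,1])<.22)
    print("rim",cv2.minAreaRect(P[m][:,:2].astype(np.float32)*1000))
    m=(P[...,2]>.0025)&(P[...,2]<.008)&(abs(P[...,0]-.51)<.17)&(abs(P[...,1]-.355)<.15)
    print("mat",m.sum(),cv2.minAreaRect(P[m][:,:2].astype(np.float32)*1000))
cv2.imwrite("pics/crop0.png",np.hstack([cv2.resize(C[0]["color"][110:290,165:365],None,fx=2,fy=2,interpolation=2),cv2.resize(C[1]["color"][110:290,170:365],None,fx=2,fy=2,interpolation=2)]))
E
```

```text
caddy [(array([ 0.5813, -0.0908]), 583, np.float64(0.0005)), (array([ 0.5811, -0.0922]), 213, np.float64(0.0009)), (array([ 0.5812, -0.0913]), 796, np.float64(0.0006))]
   top z [0.075 0.181]
   top z [0.099 0.181]
can [(array([ 0.5141, -0.019 ]), 559, np.float64(0.0004)), (array([ 0.5137, -0.0198]), 529, np.float64(0.0008)), (array([ 0.5139, -0.0194]), 1088, np.float64(0.0006))]
   top z [0.191 0.196]
   top z [0.074 0.195]
handle [(array([0.5876, 0.0476]), 138, np.float64(0.0004)), (array([0.587 , 0.0465]), 117, np.float64(0.0007)), (array([0.5874, 0.0471]), 255, np.float64(0.0005))]
   top z [0.19  0.194]
   top z [0.135 0.193]
bowl [(array([ 0.5857, -0.0246]), 268, np.float64(0.0022)), (array([ 0.5825, -0.0224]), 214, np.float64(0.0023)), (array([ 0.5846, -0.0232]), 482, np.float64(0.0028))]
   top z [0.073 0.109]
   top z [0.073 0.109]
cup [(array([0.5153, 0.1269]), 194, np.float64(0.0019)), (array([0.5129, 0.1293]), 227, np.float64(0.0021)), (array([0.5143, 0.1286]), 421, np.float64(0.0019))]
   top z [0.073 0.115]
   top z [0.073 0.115]
jar [(array([ 0.4808, -0.131 ]), 183, np.float64(0.0011)), (array([ 0.4835, -0.1342]), 147, np.float64(0.0012)), (array([ 0.4817, -0.1331]), 330, np.float64(0.0016))]
   top z [0.074 0.125]
   top z [0.073 0.126]
tray ((575.7639770507812, -10.313919067382812), (340.7983703613281, 243.9274139404297), 83.45259857177734)
rim ((575.6913452148438, -10.451156616210938), (340.51776123046875, 243.771728515625), 83.44032287597656)
mat 3634 ((513.463623046875, 353.47308349609375), (332.4500732421875, 298.9620056152344), 0.900261402130127)
tray ((574.9922485351562, -11.1568603515625), (344.48681640625, 244.6055908203125), 83.58222961425781)
rim ((575.0335083007812, -11.624038696289062), (343.6123962402344, 244.0719451904297), 83.56906127929688)
mat 6797 ((509.15460205078125, 355.58380126953125), (337.84039306640625, 298.2946472167969), 0.07285270094871521)
```

View pics/crop0.png

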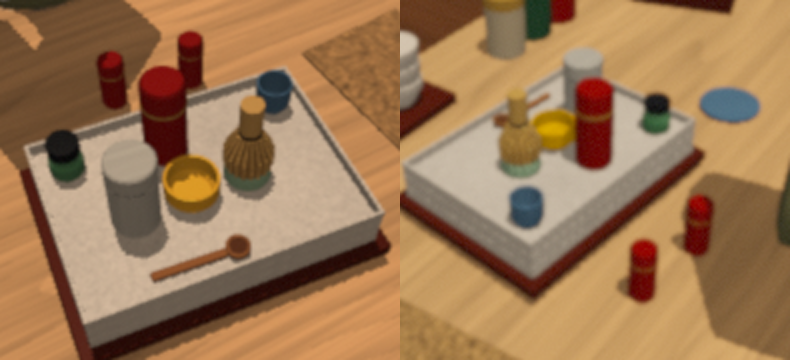

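Crop confirms it: the tall red canister beside the bowl (left panel, ~(163,115)) is the 120 mm one, with its top at z≈0.195. The two on the table are much smaller. Next I measure the mat and coaster and set off.

```bash
python3 - <<'E'
from h import *
C=[dict(np.load(f"{n}0.npz")) for n in ("scene","side")]
for c,px,pm in ((C[0],(117,241),(364,149)),(C[1],(335,162),(173,302))):
    P=cloud(c); hsv=cv2.cvtColor(c["color"],cv2.COLOR_BGR2HSV).astype(int); h=hsv[...,0]
    print(hsv[px[1],px[0]],hsv[pm[1],pm[0]],hsv[pm[1]+70,pm[0]-60])
    m=((abs(h-hsv[px[1],px[0]][0])<8)&(hsv[...,1]>100)).astype(np.uint8)
    _,l=cv2.connectedComponents(m); m=l==l[px[1],px[0]]
    v,u=np.nonzero(m); q=np.array([onplane(c,a,b,.008)[:2] for a,b in zip(u,v)])*1000
    print("coaster",len(q),cv2.minEnclosingCircle(q.astype(np.float32)),q.mean(0))
    m=(P[...,2]>.0032)&(P[...,2]<.008)&(np.hypot(P[...,0]-.51,P[...,1]-.355)<.16)
    m=cv2.morphologyEx(m.astype(np.uint8),cv2.MORPH_OPEN,np.ones((3,3)))
    print("matz",np.nanmedian(P[pm[1]-5:pm[1]+5,pm[0]-5:pm[0]+5,2]),"bg",np.nanmedian(P[pm[1]+60:pm[1]+70,pm[0]-5:pm[0]+5,2]))
    g=(hsv[...,2]<hsv[pm[1]-8:pm[1]+8,pm[0]-8:pm[0]+8,2].mean()+25)&(np.hypot(P[...,0]-.51,P[...,1]-.355)<.2)
    g=cv2.morphologyEx(g.astype(np.uint8),cv2.MORPH_OPEN,np.ones((5,5)))
    _,l=cv2.connectedComponents(g); g=l==l[pm[1],pm[0]]
    print("mat",g.sum(),cv2.minAreaRect(P[g][:,:2].astype(np.float32)*1000))
E
python3 -m creep '[[1,0.02,0.03,0.04,0,0,-6.8],[1,0.025,0.036,0.03,0,0,-6.8],[1,0.03,0.036,0,0,0,0],[1,0.03,0.036,0,0,0,0],[1,0.03,0.036,0,0,0,0],[1,0.03,0.036,0,0,0,0],[1,0.03,0.036,0,0,0,0],[1,0.03,0.036,0,0,0,0]]' 40
```

```text
[101  92 105] [ 15 155 156] [ 15  64 202]
coaster 196605 ((-71.62140655517578, 284.0431213378906), 1176.854248046875) [412.29043093  51.56744473]
matz 0.00492397435831806 bg -3.8564772593731175e-07
mat 3758 ((503.0417785644531, 360.15997314453125), (228.82862854003906, 196.61489868164062), 3.844822883605957)
[101  93 131] [ 17 148 167] [ 17 130 192]
coaster 196510 ((1498.12158203125, -1225.6273193359375), 2124.750244140625) [ 723.62524921 -261.60057282]
matz 0.0048126350013173655 bg -0.0001685066951052867
mat 7115 ((504.1444396972656, 352.7659912109375), (228.72244262695312, 200.23568725585938), 2.8479368686676025)
time_s: 2.1
tcp_pos: [0.3548, -0.2514, 0.3015]
eef_rot: [180.0, -0.0, -0.0]
contact_force: [1.5, -1.5, 1.3]
opening: 0.999
grip_force: 0.0
```

```bash
python3 -m creep '[[1,0.03,0.038,0,0,0,0],[1,0.03,0.038,0,0,0,0],[1,0.03,0.038,0,0,0,0],[1,0.03,0.038,0,0,0,0],[1,0.03,0.038,0,0,0,0],[1,0.03,0.038,0,0,0,0],[1,0.03,0.038,0,0,0,0],[1,0.0226,0.0325,0,0,0,0]]'
python3 - <<'E'
from h import *
C=[dict(np.load(f"{n}0.npz")) for n in ("scene","side")]
for c,px in ((C[0],(117,241)),(C[1],(335,162))):
    hsv=cv2.cvtColor(c["color"],cv2.COLOR_BGR2HSV).astype(int); h=hsv[...,0]
    m=((abs(h-102)<14)&(hsv[...,1]>70)).astype(np.uint8); m[:px[1]-35]=0;m[px[1]+35:]=0;m[:,:px[0]-40]=0;m[:,px[0]+40:]=0
    _,l=cv2.connectedComponents(m); m=l==l[px[1],px[0]]
    v,u=np.nonzero(m); q=np.array([onplane(c,a,b,.008)[:2] for a,b in zip(u,v)])*1000
    print("coaster",len(q),cv2.minEnclosingCircle(q.astype(np.float32)),(q.min(0)+q.max(0))/2)
c=arm.camera("wrist"); cv2.imwrite("pics/w1.png",c["color"])
E
```

```text
time_s: 3.1
tcp_pos: [0.5875, 0.0474, 0.301]
eef_rot: [180.0, 0.0, -0.0]
contact_force: [0.2, -0.7, 0.8]
opening: 0.999
grip_force: 0.0
coaster 1154 ((461.6346740722656, -342.54754638671875), 48.03319549560547) [ 461.66761325 -342.57275713]
coaster 317 ((456.4887390136719, -337.8402404785156), 44.05522155761719) [ 456.46517947 -337.10551921]
```

View pics/w1.png

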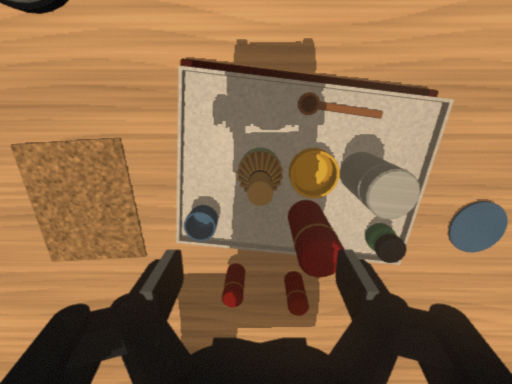

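Wrist view agrees with the fits: whisk (260,180), bowl (314,172), canister (315,240), caddy (385,185), mat at left (85,200), coaster at right (478,226).

```bash
python3 -m creep '[[1,0,0,-0.03,0,0,0],[1,0,0,-0.045,0,0,0],[1,0,0,-0.045,0,0,0],[1,0,0,-0.02,0,0,0],[1,0,0,-0.012,0,0,0],[1,0,0,0,0,0,0]]' 40
python3 -m creep '[[0,0,0,0,0,0,0],[-1,0,0,0,0,0,0],[-1,0,0,0,0,0,0],[-1,0,0,0,0,0,0],[-1,0,0,0,0,0,0],[-1,0,0,0,0,0,0]]' 40
```

```text
time_s: 3.9
tcp_pos: [0.5866, 0.0458, 0.1491]
eef_rot: [-180.0, 0.0, -0.0]
contact_force: [0.2, 1.0, -0.1]
opening: 0.999
grip_force: 0.0
time_s: 4.65
tcp_pos: [0.5868, 0.0459, 0.1497]
eef_rot: [-180.0, -0.0, -0.0]
contact_force: [-0.0, 1.3, 5.2]
opening: 0.294
grip_force: 39.3
```

```bash
python3 -m creep '[[-1,0,0,0.01,0,0,0],[-1,0,0,0.03,0,0,0],[-1,0,0,0.04,0,0,0],[-1,0,0.03,0.01,0,0,0],[-1,-0.002,0.045,0,0,0,0],[-1,-0.002,0.045,0,0,0,0],[-1,-0.002,0.045,0,0,0,0],[-1,-0.002,0.045,0,0,0,0]]'
python3 -m creep '[[-1,-0.003,0.045,0,0,0,0],[-1,0,0.04,0,0,0,0],[-1,0,0.019,-0.03,0,0,0],[-1,0,0,-0.045,0,0,0],[-1,0,0,-0.045,0,0,0],[-1,0,0,-0.025,0,0,0],[-1,0,0,-0.01,0,0,0],[-1,0,0,0,0,0,0]]'
```

```text
time_s: 5.65
tcp_pos: [0.5783, 0.2571, 0.2395]
eef_rot: [180.0, 0.0, -0.0]
contact_force: [0.5, 0.5, -1.6]
opening: 0.292
grip_force: 39.4
time_s: 6.65
tcp_pos: [0.5757, 0.3598, 0.0845]
eef_rot: [180.0, 0.0, -0.0]
contact_force: [-0.4, -0.4, -1.7]
opening: 0.294
grip_force: 39.5
```

```bash
python3 -m creep '[[-1,0,0,-0.002,0,0,0],[-1,0,0,-0.001,0,0,0],[-1,0,0,0,0,0,0],[-1,0,0,0,0,0,0]]'
python3 -m creep '[[-1,0,0,-0.001,0,0,0],[-1,0,0,0,0,0,0],[-1,0,0,0,0,0,0]]'
```

```text
time_s: 7.15
tcp_pos: [0.5757, 0.3599, 0.0816]
eef_rot: [-180.0, -0.0, -0.0]
contact_force: [0.1, 0.5, -2.3]
opening: 0.293
grip_force: 39.5
time_s: 7.52
tcp_pos: [0.5758, 0.36, 0.0807]
eef_rot: [-180.0, -0.0, -0.0]
contact_force: [-0.9, 1.2, 3.9]
opening: 0.295
grip_force: 39.9
```

```bash
python3 -m creep '[[-0.2,0,0,0,0,0,0],[0.2,0,0,0,0,0,0],[1,0,0,0,0,0,0],[1,0,0,0,0,0,0],[1,0,0,0.03,0,0,0],[1,0,0,0.045,0,0,0],[1,0,0,0.045,0,0,0],[1,0,0,0.045,0,0,0]]'
python3 -m creep '[[1,-0.007,-0.04,0,0,0,0],[1,-0.007,-0.045,0,0,0,0],[1,-0.007,-0.045,0,0,0,0],[1,-0.007,-0.045,0,0,0,0],[1,-0.007,-0.045,0,0,0,0],[1,-0.007,-0.045,0,0,0,0],[1,-0.007,-0.045,0,0,0,0],[1,-0.007,-0.045,0,0,0,0]]'
python3 -m creep '[[1,-0.006,-0.024,0,0,0,0],[1,0,0,0,0,0,0],[1,0,0,0,0,0,0]]'
```

```text
time_s: 8.52
tcp_pos: [0.5755, 0.3598, 0.2468]
eef_rot: [-180.0, -0.0, -0.0]
contact_force: [-0.1, 0.9, -0.4]
opening: 0.996
grip_force: 0.0
time_s: 9.52
tcp_pos: [0.5192, 0.0035, 0.2455]
eef_rot: [180.0, -0.0, -0.0]
contact_force: [0.8, 0.6, -0.1]
opening: 0.999
grip_force: 0.0
time_s: 9.9
tcp_pos: [0.5138, -0.0186, 0.2454]
eef_rot: [-180.0, -0.0, -0.0]
contact_force: [-0.3, 0.9, 0.4]
opening: 1.0
grip_force: 0.0
```

```bash
python3 -m creep '[[1,0,-0.001,-0.03,0,0,0],[1,0,0,-0.045,0,0,0],[1,0,0,-0.02,0,0,0],[1,0,0,-0.008,0,0,0],[1,0,0,0,0,0,0]]'
python3 -m creep '[[0.3,0,0,0,0,0,0],[-1,0,0,0,0,0,0],[-1,0,0,0,0,0,0],[-1,0,0,0,0,0,0],[-1,0,0,0,0,0,0]]' 40
```

```text
time_s: 10.52
tcp_pos: [0.5138, -0.0197, 0.1425]
eef_rot: [180.0, -0.0, 0.0]
contact_force: [-0.3, 0.1, 0.2]
opening: 0.995
grip_force: 0.0
time_s: 11.15
tcp_pos: [0.5141, -0.0202, 0.1433]
eef_rot: [180.0, -0.1, -0.0]
contact_force: [-1.1, 0.6, 6.8]
opening: 0.601
grip_force: 41.6
```

```bash
python3 -m creep '[[-1,0,0,0.01,0,0,0],[-1,0,0,0.035,0,0,0],[-1,0,0,0.045,0,0,0],[-1,0,0.03,0.01,0,0,0],[-1,-0.002,0.045,0,0,0,0],[-1,-0.002,0.045,0,0,0,0],[-1,-0.002,0.045,0,0,0,0],[-1,-0.002,0.045,0,0,0,0]]'
python3 -m creep '[[-1,-0.002,0.045,0,0,0,0],[-1,0,0.045,0,0,0,0],[-1,0,0.045,0,0,0,0],[-1,0,0.031,-0.03,0,0,0],[-1,0,0,-0.05,0,0,0],[-1,0,0,-0.05,0,0,0],[-1,0,0,-0.026,0,0,0],[-1,0,0,-0.01,0,0,0]]'
python3 -m creep '[[-1,0,0,0,0,0,0],[-1,0,0,0,0,0,0]]'
```

```text
time_s: 12.15
tcp_pos: [0.5053, 0.1913, 0.2429]
eef_rot: [-180.0, -0.0, -0.0]
contact_force: [0.9, -0.3, -1.4]
opening: 0.6
grip_force: 42.3
time_s: 13.15
tcp_pos: [0.5032, 0.3556, 0.0752]
eef_rot: [179.9, 0.1, -0.0]
contact_force: [-0.3, -0.2, -0.7]
opening: 0.6
grip_force: 42.3
time_s: 13.4
tcp_pos: [0.5042, 0.3562, 0.0779]
eef_rot: [-179.9, -0.1, -0.0]
contact_force: [0.6, 0.1, -0.8]
opening: 0.599
grip_force: 42.3
```

```bash
python3 -m creep '[[-1,0,0,-0.002,0,0,0],[-1,0,0,-0.001,0,0,0],[-1,0,0,0,0,0,0],[-1,0,0,0,0,0,0]]'
python3 -m creep '[[-1,0,0,-0.001,0,0,0],[-1,0,0,0,0,0,0],[-1,0,0,0,0,0,0]]'
```

```text
time_s: 13.9
tcp_pos: [0.504, 0.356, 0.0743]
eef_rot: [-180.0, -0.1, -0.0]
contact_force: [-1.5, -1.0, 5.8]
opening: 0.603
grip_force: 42.7
time_s: 14.28
tcp_pos: [0.5042, 0.3561, 0.0743]
eef_rot: [-179.9, -0.1, -0.0]
contact_force: [-3.5, -1.9, 13.4]
opening: 0.604
grip_force: 43.3
```

```bash
python3 -m creep '[[0.3,0,0,0,0,0,0],[0.5,0,0,0,0,0,0],[1,0,0,0,0,0,0],[1,0,0,0,0,0,0],[1,0,0,0.03,0,0,0],[1,0,0,0.045,0,0,0],[1,0,0,0.045,0,0,0],[1,0,0,0.045,0,0,0]]'
python3 -m creep '[[1,0.008,-0.04,0,0,0,0],[1,0.008,-0.047,0,0,0,0],[1,0.008,-0.047,0,0,0,0],[1,0.008,-0.047,0,0,0,0],[1,0.008,-0.047,0,0,0,0],[1,0.008,-0.047,0,0,0,0],[1,0.008,-0.047,0,0,0,0],[1,0.008,-0.047,0,0,0,0]]'
python3 -m creep '[[1,0.008,-0.047,0,0,0,0],[1,0.005,-0.031,0,0,0,0],[1,0,0,-0.02,0,0,0],[1,0,0,-0.04,0,0,0],[1,0,0,-0.03,0,0,0],[1,0,0,0,0,0,0],[1,0,0,0,0,0,0]]'
```

```text
time_s: 15.28
tcp_pos: [0.5035, 0.3557, 0.2388]
eef_rot: [180.0, 0.0, -0.0]
contact_force: [-0.4, -0.1, 0.9]
opening: 1.002
grip_force: 0.0
time_s: 16.27
tcp_pos: [0.5677, -0.0147, 0.2374]
eef_rot: [-180.0, -0.0, -0.0]
contact_force: [0.6, 0.3, -0.9]
opening: 1.0
grip_force: 0.0
time_s: 17.15
tcp_pos: [0.5812, -0.0912, 0.1488]
eef_rot: [180.0, -0.1, -0.0]
contact_force: [-0.1, -0.2, 1.2]
opening: 1.002
grip_force: 0.0
```

```bash
python3 -m creep '[[1,0,0,-0.015,0,0,0],[1,0,0,-0.006,0,0,0],[1,0,0,0,0,0,0],[0.4,0,0,0,0,0,0],[-1,0,0,0,0,0,0],[-1,0,0,0,0,0,0],[-1,0,0,0,0,0,0],[-1,0,0,0,0,0,0]]' 45
```

```text
time_s: 18.15
tcp_pos: [0.5809, -0.0913, 0.1269]
eef_rot: [180.0, -0.1, -0.0]
contact_force: [-1.1, -2.0, 5.3]
opening: 0.645
grip_force: 47.8
```

```bash
python3 -m creep '[[-1,0,0,0.01,0,0,0],[-1,0,0,0.035,0,0,0],[-1,0,0,0.045,0,0,0],[-1,-0.015,0.043,0.01,0,0,0],[-1,-0.015,0.045,0,0,0,0],[-1,-0.015,0.045,0,0,0,0],[-1,-0.015,0.045,0,0,0,0],[-1,-0.015,0.045,0,0,0,0]]'
python3 -m creep '[[-1,-0.015,0.045,0,0,0,0],[-1,-0.015,0.045,0,0,0,0],[-1,-0.015,0.045,0,0,0,0],[-1,-0.015,0.045,0,0,0,0],[-1,-0.014,0.04,0,0,0,0],[-1,0,0,-0.03,0,0,0],[-1,0,0,-0.05,0,0,0],[-1,0,0,-0.05,0,0,0]]'
python3 -m creep '[[-1,0,0,-0.025,0,0,0],[-1,0,0,-0.008,0,0,0],[-1,0,0,0,0,0,0],[-1,0,0,0,0,0,0]]'
```

```text
time_s: 19.15
tcp_pos: [0.5047, 0.1333, 0.2266]
eef_rot: [-180.0, 0.0, -0.0]
contact_force: [0.5, 0.3, -2.0]
opening: 0.64
grip_force: 48.5
time_s: 20.15
tcp_pos: [0.4313, 0.352, 0.0952]
eef_rot: [-180.0, -0.0, -0.0]
contact_force: [1.7, -0.6, -2.8]
opening: 0.64
grip_force: 48.5
time_s: 20.65
tcp_pos: [0.4321, 0.3523, 0.0647]
eef_rot: [-179.9, -0.1, -0.0]
contact_force: [-0.0, -1.3, -2.1]
opening: 0.64
grip_force: 48.4
```

```bash
python3 -m creep '[[-1,0,0,-0.003,0,0,0],[-1,0,0,-0.002,0,0,0],[-1,0,0,-0.001,0,0,0],[-1,0,0,0,0,0,0],[-1,0,0,0,0,0,0]]'
python3 -m creep '[[-1,0,0,-0.001,0,0,0],[-1,0,0,0,0,0,0],[-1,0,0,0,0,0,0]]'
```

```text
time_s: 21.28
tcp_pos: [0.4318, 0.3519, 0.0578]
eef_rot: [-180.0, -0.0, -0.0]
contact_force: [-1.8, -2.9, 5.3]
opening: 0.641
grip_force: 49.0
time_s: 21.65
tcp_pos: [0.4321, 0.3519, 0.0578]
eef_rot: [-180.0, -0.1, -0.0]
contact_force: [-4.8, -7.2, 15.4]
opening: 0.641
grip_force: 50.1
```

```bash
python3 -m creep '[[0.35,0,0,0,0,0,0],[0.5,0,0,0,0,0,0],[1,0,0,0,0,0,0],[1,0,0,0,0,0,0],[1,0,0,0.03,0,0,0],[1,0,0,0.05,0,0,0],[1,0,0,0.05,0,0,0],[1,0,0,0.05,0,0,0]]'
python3 -m creep '[[1,0.017,-0.042,0,0,0,0],[1,0.017,-0.042,0,0,0,0],[1,0.017,-0.042,0,0,0,0],[1,0.017,-0.042,0,0,0,0],[1,0.017,-0.042,0,0,0,0],[1,0.017,-0.042,0,0,0,0],[1,0.017,-0.042,0,0,0,0],[1,0.017,-0.042,0,0,0,0]]'
python3 -m creep '[[1,0.016,-0.04,0,0,0,0],[1,0,0,0,0,0,0],[1,0,0,0,0,0,0]]'
cat > lk.py <<'E'
from h import *
C={n:arm.camera(n) for n in ("scene","side","wrist")}
def find(c,ref,tol,smin,hgt,box):
    P=cloud(c); hsv=cv2.cvtColor(c["color"],cv2.COLOR_BGR2HSV).astype(int)
    m=(abs(hsv[...,0]-ref)<tol)&(hsv[...,1]>smin)&(P[...,2]>hgt[0])&(P[...,2]<hgt[1])&(abs(P[...,0]-box[0])<box[2])&(abs(P[...,1]-box[1])<box[2])
    return P[m]
for n,c in C.items():
    q=find(c,23,7,140,(.104,.113),(.584,-.024,.05))
    if len(q)>10: print(n,"bowl rim",len(q),cv2.minEnclosingCircle(q[:,:2].astype(np.float32)*1000))
    q=find(c,102,14,70,(.004,.012),(.46,-.34,.07))
    if len(q)>10: print(n,"coaster",len(q),cv2.minEnclosingCircle(q[:,:2].astype(np.float32)*1000))
cv2.imwrite("pics/a1.png",np.hstack([C["side"]["color"],C["scene"]["color"]])[:, ::1]); 
im=np.hstack([C["side"]["color"][130:360,90:360],C["wrist"]["color"][:230,100:]]); cv2.imwrite("pics/a1.png",im)
E
python3 lk.py
```

```text
time_s: 22.65
tcp_pos: [0.4314, 0.3517, 0.2379]
eef_rot: [-180.0, -0.0, -0.0]
contact_force: [-0.1, -0.1, -1.1]
opening: 1.002
grip_force: 0.0
time_s: 23.65
tcp_pos: [0.568, 0.0144, 0.2363]
eef_rot: [-180.0, -0.0, -0.0]
contact_force: [0.6, 0.4, -0.3]
opening: 1.001
grip_force: 0.0
time_s: 24.02
tcp_pos: [0.5834, -0.0238, 0.2361]
eef_rot: [-180.0, 0.0, -0.0]
contact_force: [0.5, 0.6, 0.6]
opening: 1.003
grip_force: 0.0
scene bowl rim 161 ((585.1767578125, -23.598407745361328), 32.2707633972168)
scene coaster 1145 ((460.8816223144531, -342.3969421386719), 48.8994026184082)
side bowl rim 73 ((582.3033447265625, -21.108320236206055), 31.642290115356445)
side coaster 310 ((458.232666015625, -336.9446716308594), 45.87812423706055)
wrist bowl rim 683 ((584.8535766601562, -24.880617141723633), 31.844968795776367)
```

View pics/a1.png

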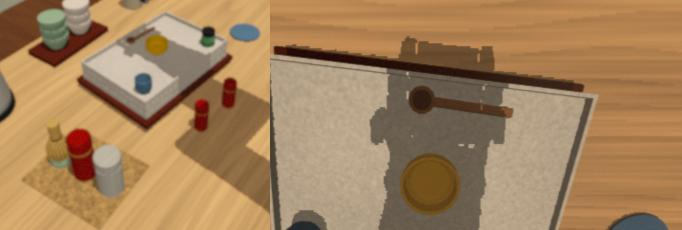

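All three stand upright on the mat, at (57,147), (80,155) and (108,170). The bowl is free at (430,183) in the right-hand panel. Next is the bowl grasp.

```bash
python3 -m creep '[[1,0,0,-0.03,0,0,0],[1,0,0,-0.05,0,0,0],[1,0,0,-0.045,0,0,0],[1,0,0,-0.025,0,0,0],[1,0,0,-0.01,0,0,0],[1,0,0,0,0,0,0]]' 30
python3 -m creep '[[1,0,0,-0.003,0,0,0],[0.6,0,0,0,0,0,0],[-1,0,0,0,0,0,0],[-1,0,0,0,0,0,0],[-1,0,0,0,0,0,0],[-1,0,0,0,0,0,0]]' 30
```

```text
time_s: 24.92
tcp_pos: [0.5837, -0.0237, 0.0766]
eef_rot: [-180.0, -0.0, -0.0]
contact_force: [-0.0, -0.4, -0.2]
opening: 0.996
grip_force: 0.0
time_s: 25.68
tcp_pos: [0.584, -0.0242, 0.0743]
eef_rot: [180.0, -0.1, -0.0]
contact_force: [-2.0, 0.8, 6.3]
opening: 0.747
grip_force: 33.1
```

```bash
python3 -m creep '[[-1,0,0,0.01,0,0,0],[-1,0,0,0.035,0,0,0],[-1,0,0,0.045,0,0,0],[-1,0,0,0.02,0,0,0],[-1,-0.015,-0.037,0,0,0,0],[-1,-0.016,-0.04,0,0,0,0],[-1,-0.016,-0.04,0,0,0,0],[-1,-0.016,-0.04,0,0,0,0]]'
python3 -m creep '[[-1,-0.016,-0.04,0,0,0,0],[-1,-0.016,-0.04,0,0,0,0],[-1,-0.016,-0.04,0,0,0,0],[-1,-0.013,-0.04,0,0,0,0],[-1,0,0,0,0,0,0],[-1,0,0,0,0,0,0]]'
python3 - <<'E'
from h import *
from lk import find
c=arm.camera("wrist");cv2.imwrite("pics/b1.png",c["color"])
q=find(c,102,14,70,(.004,.012),(.46,-.34,.07))
if len(q): print("wrist coaster",len(q),cv2.minEnclosingCircle(q[:,:2].astype(np.float32)*1000))
P=cloud(c);hsv=cv2.cvtColor(c["color"],cv2.COLOR_BGR2HSV)
m=(abs(hsv[...,0].astype(int)-23)<7)&(hsv[...,1]>140)&(P[...,2]>.1)&(P[...,2]<.3)
print("bowl",m.sum(),cv2.minEnclosingCircle(P[m][:,:2].astype(np.float32)*1000) if m.sum() else 0, np.nanmax(P[m][:,2]))
print(arm.read_state()["tcp_pos"])
E
```

```text
time_s: 26.68
tcp_pos: [0.52, -0.1823, 0.184]
eef_rot: [180.0, -0.0, -0.0]
contact_force: [0.6, -0.6, -2.0]
opening: 0.746
grip_force: 33.8
time_s: 27.42
tcp_pos: [0.4597, -0.3408, 0.1835]
eef_rot: [-180.0, -0.0, -0.0]
contact_force: [0.0, -0.3, -0.8]
opening: 0.748
grip_force: 33.8
scene coaster 1143 ((462.0594787597656, -342.618408203125), 48.24445343017578)
side coaster 306 ((457.1407165527344, -335.98114013671875), 45.198387145996094)
wrist coaster 2616 ((461.15704345703125, -343.9031066894531), 47.99434280395508)
wrist coaster 2551 ((461.552978515625, -343.4758605957031), 47.931434631347656)
bowl 13108 ((486.71075439453125, -272.20867919921875), 131.6803436279297) 0.2686919924945447
[ 0.46002504 -0.340343    0.18346602]
```

View pics/b1.png

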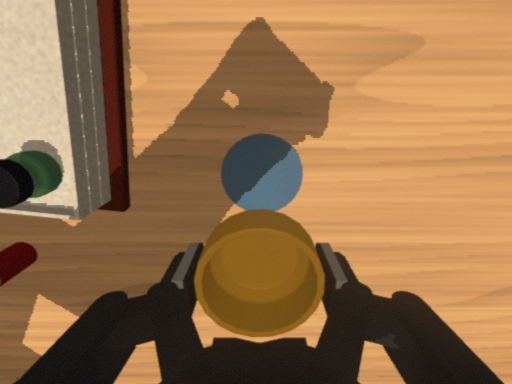

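Bowl is firmly held and level at (260,275), and the coaster is clear below at (262,172). Lowering.

```bash
python3 -m creep '[[-1,0.001,-0.002,-0.03,0,0,0],[-1,0,0,-0.05,0,0,0],[-1,0,0,-0.045,0,0,0],[-1,0,0,-0.03,0,0,0],[-1,0,0,-0.014,0,0,0],[-1,0,0,0,0,0,0],[-1,0,0,0,0,0,0]]'
python3 -m creep '[[-1,0,0,-0.002,0,0,0],[-1,0,0,-0.001,0,0,0],[-1,0,0,-0.001,0,0,0],[-1,0,0,0,0,0,0],[-1,0,0,0,0,0,0]]'
```

```text
time_s: 28.5
tcp_pos: [0.4613, -0.3435, 0.0157]
eef_rot: [179.9, -0.1, -0.0]
contact_force: [0.2, -0.4, -0.4]
opening: 0.748
grip_force: 33.8
time_s: 29.12
tcp_pos: [0.4606, -0.3432, 0.0103]
eef_rot: [180.0, -0.0, -0.0]
contact_force: [0.5, 0.2, -1.0]
opening: 0.747
grip_force: 33.8
```

```bash
python3 -m creep '[[-1,0,0,-0.001,0,0,0],[-1,0,0,-0.001,0,0,0],[-1,0,0,0,0,0,0],[-1,0,0,0,0,0,0]]'
```

```text
time_s: 29.62
tcp_pos: [0.4606, -0.3432, 0.0083]
eef_rot: [180.0, -0.0, -0.0]
contact_force: [-0.5, 0.1, 1.0]
opening: 0.747
grip_force: 33.9
```

```bash
python3 -m creep '[[0.6,0,0,0,0,0,0],[0.7,0,0,0,0,0,0],[1,0,0,0,0,0,0],[1,0,0,0,0,0,0],[1,0,0,0.03,0,0,0],[1,0,0,0.05,0,0,0],[1,0,0,0.05,0,0,0],[1,0,0,0.05,0,0,0]]'
python3 -m creep '[[1,0,0,0.045,0,0,0],[1,-0.002,0.035,0,0,0,0],[1,-0.002,0.045,0,0,0,0],[1,-0.002,0.045,0,0,0,0],[1,-0.002,0.045,0,0,0,0],[1,-0.002,0.045,0,0,0,0],[1,-0.002,0.045,0,0,0,0],[1,-0.002,0.045,0,0,0,0]]'
python3 - <<'E'
from h import *
from lk import find,C
for n in ("scene","side"):
    q=find(C[n],23,7,140,(.036,.05),(.46,-.34,.06)); 
    if len(q): print(n,len(q),cv2.minEnclosingCircle(q[:,:2].astype(np.float32)*1000))
E
```

```text
time_s: 30.62
tcp_pos: [0.4604, -0.343, 0.19]
eef_rot: [180.0, -0.0, -0.0]
contact_force: [1.1, -0.4, 0.4]
opening: 1.003
grip_force: 0.0
time_s: 31.62
tcp_pos: [0.4463, -0.0367, 0.2335]
eef_rot: [180.0, -0.0, -0.0]
contact_force: [1.3, -0.1, -0.2]
opening: 1.0
grip_force: 0.0
scene coaster 483 ((462.3460998535156, -342.7513732910156), 47.5230598449707)
side coaster 129 ((455.3918762207031, -335.6919250488281), 43.702632904052734)
scene 200 ((461.7402038574219, -341.9981994628906), 32.182945251464844)
side 97 ((458.74078369140625, -340.0599060058594), 35.18755340576172)
```

```bash
python3 -m creep '[[1,-0.002,0.049,0,0,0,0],[1,-0.002,0.049,0,0,0,0],[1,-0.002,0.049,0,0,0,0],[1,-0.002,0.049,0,0,0,0],[1,-0.002,0.049,0,0,0,0],[1,-0.002,0.049,0,0,0,0],[1,-0.002,0.049,0,0,0,0],[1,0,0.0445,0,0,0,0]]'
python3 -m creep '[[1,0,0,-0.02,0,0,0],[1,0,0,-0.03,0,0,0],[1,0,0,0,0,0,0],[1,0,0,0,0,0,0]]'
```

```text
time_s: 32.78
tcp_pos: [0.4331, 0.3503, 0.2332]
eef_rot: [180.0, -0.0, -0.1]
contact_force: [0.4, -0.5, -0.1]
opening: 1.0
grip_force: 0.0
time_s: 33.28
tcp_pos: [0.4334, 0.3491, 0.1845]
eef_rot: [-180.0, -0.1, -0.1]
contact_force: [-0.4, 0.0, 1.0]
opening: 1.004
grip_force: 0.0
```

```bash
python3 -m creep '[[1,-0.0013,0.0028,0,0,0,0],[1,0,0,-0.03,0,0,0],[1,0,0,-0.045,0,0,0],[1,0,0,-0.03,0,0,0],[1,0,0,-0.015,0,0,0],[1,0,0,-0.006,0,0,0],[1,0,0,0,0,0,0],[1,0,0,0,0,0,0]]'
python3 -m creep '[[0.4,0,0,0,0,0,0],[-1,0,0,0,0,0,0],[-1,0,0,0,0,0,0],[-1,0,0,0,0,0,0],[-1,0,0,0,0,0,0]]' 45
```

```text
time_s: 34.28
tcp_pos: [0.4318, 0.3525, 0.0584]
eef_rot: [-179.9, -0.1, -0.0]
contact_force: [0.4, 0.5, 0.1]
opening: 0.998
grip_force: 0.0
time_s: 34.9
tcp_pos: [0.4316, 0.3521, 0.0579]
eef_rot: [-180.0, -0.0, -0.0]
contact_force: [-1.9, -3.1, 5.8]
opening: 0.641
grip_force: 46.8
```

```bash
python3 -m creep '[[-1,0,0,0.01,0,0,0],[-1,0,0,0.035,0,0,0],[-1,0,0,0.05,0,0,0],[-1,0,0,0.05,0,0,0],[-1,0.009,-0.028,0.015,0,0,0],[-1,0.015,-0.045,0,0,0,0],[-1,0.015,-0.045,0,0,0,0],[-1,0.015,-0.045,0,0,0,0]]'
python3 -m creep '[[-1,0.015,-0.045,0,0,0,0],[-1,0.015,-0.045,0,0,0,0],[-1,0.015,-0.045,0,0,0,0],[-1,0.015,-0.045,0,0,0,0],[-1,0.015,-0.045,0,0,0,0],[-1,0.015,-0.045,0,0,0,0],[-1,0.005,-0.01,0,0,0,0],[-1,0,0,0,0,0,0]]'
python3 -m creep '[[-1,0,0,-0.03,0,0,0],[-1,0,0,-0.03,0,0,0],[-1,0,0,-0.015,0,0,0],[-1,0,0,-0.008,0,0,0],[-1,0,0,0,0,0,0],[-1,0,0,0,0,0,0]]'
```

```text
time_s: 35.9
tcp_pos: [0.4854, 0.1878, 0.2178]
eef_rot: [-180.0, -0.0, -0.0]
contact_force: [1.0, 0.9, -1.4]
opening: 0.638
grip_force: 48.4
time_s: 36.9
tcp_pos: [0.5802, -0.0909, 0.2173]
eef_rot: [-180.0, 0.0, -0.1]
contact_force: [-0.2, 0.9, -1.5]
opening: 0.641
grip_force: 48.5
time_s: 37.65
tcp_pos: [0.5807, -0.0908, 0.1353]
eef_rot: [180.0, -0.1, -0.0]
contact_force: [0.6, -0.2, -1.8]
opening: 0.641
grip_force: 48.5
```

```bash
python3 -m creep '[[-1,0,-0.0005,-0.004,0,0,0],[-1,0,0,-0.002,0,0,0],[-1,0,0,-0.001,0,0,0],[-1,0,0,0,0,0,0],[-1,0,0,0,0,0,0]]'
python3 -m creep '[[-1,0,0,-0.001,0,0,0],[-1,0,0,0,0,0,0],[-1,0,0,0,0,0,0]]'
```

```text
time_s: 38.28
tcp_pos: [0.5804, -0.0913, 0.1273]
eef_rot: [180.0, -0.0, -0.0]
contact_force: [1.0, 0.1, -1.6]
opening: 0.641
grip_force: 48.5
time_s: 38.65
tcp_pos: [0.5806, -0.0914, 0.1269]
eef_rot: [180.0, -0.1, -0.0]
contact_force: [-1.9, -0.1, 5.0]
opening: 0.639
grip_force: 48.8
```

```bash
python3 -m creep '[[0.35,0,0,0,0,0,0],[0.5,0,0,0,0,0,0],[1,0,0,0,0,0,0],[1,0,0,0,0,0,0],[1,0,0,0.03,0,0,0],[1,0,0,0.045,0,0,0],[1,0,0,0.015,0,0,0],[1,-0.005,0.03,0,0,0,0]]'
python3 -m creep '[[1,-0.008,0.047,0,0,0,0],[1,-0.008,0.047,0,0,0,0],[1,-0.008,0.047,0,0,0,0],[1,-0.008,0.047,0,0,0,0],[1,-0.008,0.047,0,0,0,0],[1,-0.008,0.047,0,0,0,0],[1,-0.008,0.047,0,0,0,0],[1,-0.008,0.047,0,0,0,0]]'
python3 -m creep '[[1,-0.007,0.0415,0,0,0,0],[1,0,0,0,0,0,0],[1,0,0,-0.03,0,0,0],[1,0,0,0,0,0,0],[1,0,0,0,0,0,0]]'
```

```text
time_s: 39.65
tcp_pos: [0.5756, -0.0622, 0.2171]
eef_rot: [180.0, -0.1, -0.2]
contact_force: [0.3, 0.2, -0.2]
opening: 0.998
grip_force: 0.0
time_s: 40.65
tcp_pos: [0.5107, 0.3161, 0.2156]
eef_rot: [180.0, 0.0, -0.0]
contact_force: [1.4, 0.1, -0.1]
opening: 1.002
grip_force: 0.0
time_s: 41.28
tcp_pos: [0.5047, 0.3558, 0.1872]
eef_rot: [-180.0, -0.0, -0.1]
contact_force: [0.2, -0.3, 0.7]
opening: 1.001
grip_force: 0.0
```

```bash
python3 -m creep '[[1,-0.0005,0.0003,-0.03,0,0,0],[1,0,0,-0.045,0,0,0],[1,0,0,-0.025,0,0,0],[1,0,0,-0.012,0,0,0],[1,0,0,0,0,0,0],[1,0,0,0,0,0,0]]'
python3 -m creep '[[0.3,0,0,0,0,0,0],[-1,0,0,0,0,0,0],[-1,0,0,0,0,0,0],[-1,0,0,0,0,0,0],[-1,0,0,0,0,0,0]]' 40
```

```text
time_s: 42.02
tcp_pos: [0.5045, 0.3568, 0.0759]
eef_rot: [-179.9, -0.1, -0.0]
contact_force: [0.1, -0.0, 0.9]
opening: 1.003
grip_force: 0.0
time_s: 42.65
tcp_pos: [0.5041, 0.3567, 0.0751]
eef_rot: [-180.0, -0.1, -0.0]
contact_force: [-1.6, -0.6, 5.7]
opening: 0.606
grip_force: 41.8
```

```bash
python3 -m creep '[[-1,0,0,0.01,0,0,0],[-1,0,0,0.035,0,0,0],[-1,0,0,0.05,0,0,0],[-1,0,0,0.045,0,0,0],[-1,0,-0.03,0.01,0,0,0],[-1,0.002,-0.045,0,0,0,0],[-1,0.002,-0.045,0,0,0,0],[-1,0.002,-0.045,0,0,0,0]]'
python3 -m creep '[[-1,0.002,-0.045,0,0,0,0],[-1,0.002,-0.045,0,0,0,0],[-1,0,-0.045,0,0,0,0],[-1,0,-0.045,0,0,0,0],[-1,0,-0.031,0,0,0,0],[-1,0,0,0,0,0,0],[-1,0,0,-0.03,0,0,0],[-1,0,0,-0.025,0,0,0]]'
python3 -m creep '[[-1,0,0,-0.012,0,0,0],[-1,0,0,-0.006,0,0,0],[-1,0,0,0,0,0,0],[-1,0,0,0,0,0,0]]'
```

```text
time_s: 43.65
tcp_pos: [0.5096, 0.1901, 0.2248]
eef_rot: [-180.0, -0.0, -0.0]
contact_force: [0.1, 0.2, -1.5]
opening: 0.602
grip_force: 42.3
time_s: 44.65
tcp_pos: [0.5137, -0.0188, 0.1688]
eef_rot: [-180.0, -0.0, -0.0]
contact_force: [1.3, 0.3, -1.9]
opening: 0.601
grip_force: 42.4
time_s: 45.15
tcp_pos: [0.5142, -0.0195, 0.1521]
eef_rot: [180.0, -0.1, -0.0]
contact_force: [-0.1, -0.5, -1.0]
opening: 0.606
grip_force: 42.3
```

```bash
python3 -m creep '[[-1,0,0,-0.004,0,0,0],[-1,0,0,-0.002,0,0,0],[-1,0,0,-0.001,0,0,0],[-1,0,0,0,0,0,0],[-1,0,0,0,0,0,0]]'
python3 -m creep '[[-1,0,0,-0.001,0,0,0],[-1,0,0,0,0,0,0],[-1,0,0,0,0,0,0]]'
```

```text
time_s: 45.78
tcp_pos: [0.5139, -0.0196, 0.1443]
eef_rot: [180.0, -0.0, -0.0]
contact_force: [-0.7, 0.5, -0.8]
opening: 0.601
grip_force: 42.4
time_s: 46.15
tcp_pos: [0.5141, -0.0195, 0.1441]
eef_rot: [180.0, -0.1, -0.0]
contact_force: [-2.6, -0.1, 6.3]
opening: 0.603
grip_force: 43.0
```

```bash
python3 -m creep '[[0.3,0,0,0,0,0,0],[0.5,0,0,0,0,0,0],[1,0,0,0,0,0,0],[1,0,0,0,0,0,0],[1,0,0,0.03,0,0,0],[1,0,0,0.05,0,0,0],[1,0,0,0.02,0,0,0],[1,0.003,0.03,0,0,0,0]]'
python3 -m creep '[[1,0.008,0.047,0,0,0,0],[1,0.008,0.047,0,0,0,0],[1,0.008,0.047,0,0,0,0],[1,0.008,0.047,0,0,0,0],[1,0.008,0.047,0,0,0,0],[1,0.008,0.047,0,0,0,0],[1,0.008,0.047,0,0,0,0],[1,0.003,0.0205,0,0,0,0]]'
python3 -m creep '[[1,0,0,-0.03,0,0,0],[1,0,0,-0.03,0,0,0],[1,0,0,0,0,0,0],[1,0,0,0,0,0,0]]'
```

```text
time_s: 47.15
tcp_pos: [0.5174, 0.0097, 0.2452]
eef_rot: [180.0, -0.2, -0.2]
contact_force: [-0.2, 1.0, -0.3]
opening: 1.004
grip_force: 0.0
time_s: 48.15
tcp_pos: [0.5755, 0.3623, 0.2425]
eef_rot: [180.0, 0.0, 0.1]
contact_force: [-0.0, -0.7, -0.7]
opening: 0.994
grip_force: 0.0
time_s: 48.65
tcp_pos: [0.5763, 0.3601, 0.1848]
eef_rot: [-180.0, -0.1, -0.0]
contact_force: [0.4, 0.5, 0.6]
opening: 0.997
grip_force: 0.0
```

```bash
python3 -m creep '[[1,-0.0005,0,-0.03,0,0,0],[1,0,0,-0.04,0,0,0],[1,0,0,-0.02,0,0,0],[1,0,0,-0.012,0,0,0],[1,0,0,0,0,0,0],[1,0,0,0,0,0,0]]'
python3 -m creep '[[0,0,0,0,0,0,0],[-1,0,0,0,0,0,0],[-1,0,0,0,0,0,0],[-1,0,0,0,0,0,0],[-1,0,0,0,0,0,0],[-1,0,0,0,0,0,0]]' 40
```

```text
time_s: 49.4
tcp_pos: [0.5759, 0.3603, 0.0828]
eef_rot: [-179.9, -0.1, -0.0]
contact_force: [0.2, -0.1, 0.6]
opening: 1.0
grip_force: 0.0
time_s: 50.15
tcp_pos: [0.5754, 0.3601, 0.0815]
eef_rot: [-180.0, -0.0, -0.0]
contact_force: [0.4, 0.1, 2.4]
opening: 0.291
grip_force: 39.2
```

```bash
python3 -m creep '[[-1,0,0,0.01,0,0,0],[-1,0,0,0.035,0,0,0],[-1,0,0,0.05,0,0,0],[-1,0,0,0.045,0,0,0],[-1,0,-0.03,0.01,0,0,0],[-1,0.002,-0.045,0,0,0,0],[-1,0.002,-0.045,0,0,0,0],[-1,0.002,-0.045,0,0,0,0]]'
python3 -m creep '[[-1,0.003,-0.045,0,0,0,0],[-1,0.002,-0.045,0,0,0,0],[-1,0,-0.04,0,0,0,0],[-1,0,-0.018,0,0,0,0],[-1,0,0,-0.03,0,0,0],[-1,0,0,-0.025,0,0,0],[-1,0,0,-0.012,0,0,0],[-1,0,0,-0.006,0,0,0]]'
python3 -m creep '[[-1,0,0,0,0,0,0],[-1,0,0,0,0,0,0]]'
```

```text
time_s: 51.15
tcp_pos: [0.5811, 0.1934, 0.2317]
eef_rot: [180.0, -0.0, -0.0]
contact_force: [0.9, 0.1, -1.4]
opening: 0.291
grip_force: 39.5
time_s: 52.15
tcp_pos: [0.5864, 0.0473, 0.1582]
eef_rot: [-180.0, 0.0, -0.0]
contact_force: [-0.3, -0.5, -1.6]
opening: 0.298
grip_force: 39.6
time_s: 52.4
tcp_pos: [0.5867, 0.047, 0.1591]
eef_rot: [-180.0, -0.1, -0.0]
contact_force: [0.6, -0.0, -1.7]
opening: 0.293
grip_force: 39.6
```

```bash
python3 -m creep '[[-1,0,0,-0.005,0,0,0],[-1,0,0,-0.002,0,0,0],[-1,0,0,-0.001,0,0,0],[-1,0,0,0,0,0,0],[-1,0,0,0,0,0,0]]'
python3 -m creep '[[-1,0,0,-0.001,0,0,0],[-1,0,0,0,0,0,0],[-1,0,0,0,0,0,0]]'
```

```text
time_s: 53.02
tcp_pos: [0.5864, 0.047, 0.1505]
eef_rot: [-180.0, -0.0, -0.0]
contact_force: [-0.5, 0.7, -0.1]
opening: 0.291
grip_force: 39.7
time_s: 53.4
tcp_pos: [0.5867, 0.047, 0.1504]
eef_rot: [-180.0, -0.1, -0.0]
contact_force: [-3.2, 1.3, 9.1]
opening: 0.294
grip_force: 40.7
```

```bash
python3 -m creep '[[0,0,0,0,0,0,0],[0.2,0,0,0,0,0,0],[1,0,0,0,0,0,0],[1,0,0,0,0,0,0],[1,0,0,0.03,0,0,0],[1,0,0,0.05,0,0,0],[1,0,0,0.04,0,0,0],[1,0,0,0.03,0,0,0]]'
python3 -m creep '[[1,-0.02,0.03,0,0,0,0],[1,-0.02,0.04,0,0,0,0],[1,-0.02,0.04,0,0,0,0],[1,-0.02,0.04,0,0,0,0],[1,-0.02,0.04,0,0,0,0],[1,-0.02,0.04,0,0,0,0],[1,0,0,0,0,0,0],[1,0,0,0,0,0,0]]'
python3 - <<'E'
from h import *
C=[arm.camera(n) for n in ("scene","side")]
O=[dict(np.load(f"{n}0.npz")) for n in ("scene","side")]
G={"caddy":((.581,-.091),.028,.095,.172),"can":((.514,-.019),.026,.095,.182),"handle":((.587,.047),.013,.15,.186),"cup":((.514,.128),.022,.085,.11),"jar":((.482,-.133),.021,.085,.12)}
for k,(xy,r,a,b) in G.items():
  for i in (0,1):
    o,n,e=fitc([cloud(O[i])],xy,r,a,b); w,n2,e2=fitc([cloud(C[i])],xy,r,a,b)
    print(k,i,np.round((w-o)*1000,1) if w is not None else None,n,n2)
im=np.hstack([cv2.resize(C[0]["color"][110:300,85:365],None,fx=1.4,fy=1.4),cv2.resize(C[1]["color"][110:300,170:365],None,fx=1.4,fy=1.4)]); cv2.imwrite("pics/end.png",im)
E
```

```text
time_s: 54.4
tcp_pos: [0.5864, 0.047, 0.3013]
eef_rot: [-180.0, -0.1, -0.0]
contact_force: [0.6, -0.5, -0.3]
opening: 1.0
grip_force: 0.0
time_s: 55.4
tcp_pos: [0.4665, 0.2766, 0.2992]
eef_rot: [180.0, -0.0, -0.0]
contact_force: [-0.3, -0.5, 1.0]
opening: 1.0
grip_force: 0.0
caddy 0 [ 0.7 -0.6] 577 553
caddy 1 [ 0.5 -0.3] 202 182
can 0 [0.9 0.4] 559 567
can 1 [0.6 0.1] 533 532
handle 0 [0.4 0.5] 138 139
handle 1 [0.6 0.6] 117 120
cup 0 [ 0.2 -0. ] 194 196
cup 1 [0.1 0. ] 227 225
jar 0 [-0.   0.1] 183 185
jar 1 [-0.4  0.1] 147 153
```

View pics/end.png

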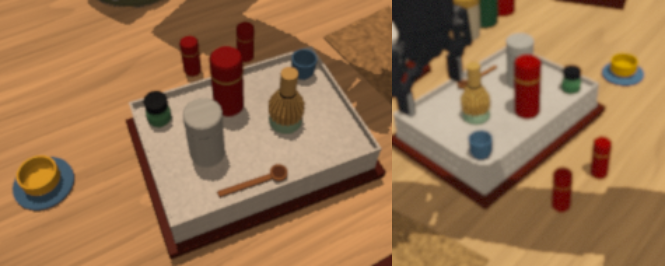

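The caddy (205,135), canister (228,80) and whisk (288,100) stand upright within 1 mm of their old spots. The bowl is centred on the coaster (40,180), and the bystanders haven't moved.

```bash
python3 -c "from bench import arm; print(arm.job_done())"
```

```text
the job is handed in; nothing more can be done
None
```

The job is handed in at about 55 s: the bowl is on the middle of the coaster, the caddy, canister and whisk are each upright within about 1 mm of their original spots, and the scoop, cup and jar stayed where they were.

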